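# Check an end plug in the bore gauge and sort it

## Task

Of the two aluminium end plugs, take the one standing on the pine board beside the steel bore gauge and try it in the gauge's hole from above: a good plug goes in until it stands on the board, an oversize one stops on the mouth. Then stand it upright in the sorting tray, in the long compartment if it went in or in the short compartment if it did not, and let go. Leave the other plug standing where it is.

Things in the scene. Friction and masses are not known exactly. Their poses are not given: they have to be found in the camera images.
- plug_a_knob (a point): Aluminium end plug, one of two, upright, round, 90 mm tall: flat nose 30 mm wide, 45-degree taper to the body, body up to 35 mm, above it a knob 28 mm in diameter, 55 mm long. Same knob and nose on both; one has a 40 mm body (good), one 52 mm (oversize): which is not told. Either may stand on the gauge board. Point: on the axis in the knob, 62 mm above the underside; grip here. 0.13 to 0.33 kg.
- plug_b_knob (a point): Aluminium end plug, the other of the two, upright, round, 90 mm tall: flat nose 30 mm wide, 45-degree taper to the body, body up to 35 mm, above it a knob 28 mm in diameter, 55 mm long. Same knob and nose on both; one has a 40 mm body (good), one 52 mm (oversize): which is not told. Either may stand on the gauge board. Point: on the axis in the knob, 62 mm above the underside; grip here. 0.13 to 0.33 kg.
- gauge: Fixed pine board 300 (x) by 130 by 20 mm. On it, 80 mm from its middle to +x, a steel block 90 by 90 mm, 32 mm tall, with a hole down to the board. The plug to test stands on the board's bare top, 65 to 95 mm from its middle to -x; the other on a separate pine block 120 by 120 by 20 mm, over 160 mm from the middle. Origin: middle of the board's underside, z up.
- gauge_bore (a point): Centre of the hole's mouth, on the steel block's top, 52 mm above the bench, 32 mm above the board. The mouth, 64 mm wide, tapers over 8 mm to the bore, 48 mm in diameter. A good plug goes in until its underside is on the board (32 mm below this point); an oversize one stops on its nose taper with its underside 15 to 20 mm above the board.
- tray: Grey open tray, fixed, at any yaw: 260 (x) by 130 (y) mm, walls 35 mm high, 5 mm thick, floor 5 mm. A cross wall at x = +30 mm makes two compartments, 120 mm wide in y: the long one (passed), 153 mm long, centred at x = -49 mm, and the short one (rejects), 93 mm long, centred at x = +79 mm. Origin: middle of the underside, z up.
There are look-alikes about, which are no part of the job. Leave any blue or red look-alike of the part that bears plug_a_knob alone.

How it is judged:
By the outcome, as a careful person would: the job done as asked, in the order asked, and still so for the second after the job is handed in, with the robot touching nothing.
It also fails if it takes over 38 s, if anything falls off the work surface, if the arm or the gripper's body presses on something with over 40 N, if the wrist force passes 120 N, or if a joint passes its speed limit or range.

## Robot

A 6-joint arm with a two-finger parallel gripper is mounted at the origin on the work surface. World frame = base frame: x ahead of the robot, y to its left, z up, the work surface at z = 0. Lengths are in mm, angles in rad, forces in N, time in s.
With the tool pointing down it reaches from about 350 to 975 mm from the base axis. Payload 7.1 kg.
Tool frame: the origin (TCP) lies midway between the tips of the shut fingers; the grasp point (between the pads) lies 19 mm behind it; z points along the fingers, y is the line along which they close (so a half turn about z gives the same grasp; the last joint's range is limited). The gripper opens to 88 mm and grips with 3 to 60 N. Pads are 20 mm wide; open, the fingers measure 115 mm over their backs; the gripper's body (75 mm by 178 mm) begins 61 mm behind the grasp point.
Start: joints at [1.174, 0.423, 1.63, -0, 1.089, -0.019], TCP at [230.516, 580.919, 222.675] pointing down, gripper open.
Joint ranges: [-3, 3], [-0.9, 2.11], [0.09, 2.58], [-1.31, 4.45], [0.11, 2.69], [-2.54, 2.54]. Speed limits (rad/s): [2.39, 2.39, 3.01, 3.14, 3.14, 3.14].

## Interface

Orientations are given as a rotation vector (axis times angle).
In Python, from workcell import ctrl gives the robot as it stands.
- The arm moves only by the shell command python3 -m inch 'ROWS' [OPENING]. ROWS is JSON, a list of rows, each an object with "xyz": the shift along the tool's x, y, z in mm, a list of three; "rot": the turn, a rotation vector about the tool's x, y, z in rad, a list of three. In form: [{"xyz": [dx, dy, dz], "rot": [ax, ay, az]}, ...]. A call has 1 to 12 rows; each row is the pose to reach, as a shift and turn from the pose commanded when the call began, along the tool's axes at that moment; what a row does not reach only later rows make up. A row lasts 1/12 s, in which the tool goes at most 41.7 mm and 7.16 degrees, less where a joint would pass 70% of its speed; a pose out of reach is approached as far as the arm can. A call with a gripper value outside its range is refused whole. OPENING is the closure in counts, from 0 (fully open) to 255 (shut), set as the call begins (- or left out, the last holds). The fingers move at their own pace and stop on an object; the grip force is fixed at half the most. Time passes only in rows, so rows that repeat a pose let the fingers close. It gives the time, the measured TCP pose, the force, the opening and the grip force at its end, in the units of the state.
- ctrl.get_obs(): the state, without advancing time (a new reading comes with each control period).
- ctrl.get_image(name): name is "side" or "top" or "wrist"; returns the picture (420x560x3 uint8, red, green, blue); there is no depth.
- ctrl.camera_model(name): a dict with "fx", "fy", "cx", "cy" (pixels), "position" and "attitude" of the camera in the world. Camera axes: x right, y up, looking along -z (the intrinsics and any distortion apply to the point x, -y, -z); pixel columns grow to the right and rows downward; lengths in mm; the calibration is good to about 2 mm. The wrist camera is an equidistant fisheye: a pixel r from the principal point sees the ray r / f radians off the axis. A picture is of the moment at which its call begins: read the wrist's pose just before it. camera_model takes no time and is no camera call; for the wrist camera it gives the pose at the moment of the call.
- ctrl.close_job(): hands the job in; it is judged then, once.
The state is a dict: "t": time; "qpos": joint angles; "qvel": joint speeds; "joint_torque": joint torques, N m; "ee_pos": TCP position; "orientation": TCP orientation; "ft_force": force on the tool from outside, world axes, zero at the start; "moment": the same for the moment, N m; "width": finger opening in mm; "grasp_force": force on a finger pad.
Only numpy, scipy, OpenCV 4.12 (cv2) and the standard library are available. Lean on these libraries where they do the work, as an engineer would, in place of code of your own. Each camera call takes 0.05 s, during which the arm holds its last target. There are 200 camera calls.

## Working session

There is one attempt and no reset: what is moved stays moved. The work goes in short steps, Python scripts to look and compute and a shell command to move; the robot and the scene stay as the last step left them, time stands still between calls to the robot, and variables do not carry over. Pictures are saved under pics/ and viewed, at most 10 in all, crops included, and the job is handed in when it is done.

```bash
mkdir -p pics
cat > h.py <<'E'
import numpy as np, cv2
from scipy.spatial.transform import Rotation as R
from workcell import ctrl
E
python3 - <<'E'
from h import *
o=ctrl.get_obs();print(o)
for n in("top","side","wrist"):
    m=ctrl.camera_model(n);print(n,m)
    im=ctrl.get_image(n);cv2.imwrite(f"pics/{n}0.png",im[:,:,::-1])
E
```

```text
{'t': 0.0, 'qpos': array([ 1.17398540e+00,  4.23842311e-01,  1.63070443e+00, -1.07467561e-05,
        1.08859699e+00, -1.89802723e-02]), 'qvel': array([ 3.37172587e-05, -4.31781455e-04,  1.10297468e-03,  1.61693708e-04,
        1.40291290e-04, -3.19309281e-04]), 'joint_torque': array([ 1.45065192e-04, -5.44603801e+01, -2.73660725e+01,  6.42822054e-02,
        2.27578398e-02, -1.28432598e-04]), 'ee_pos': array([230.31361135, 580.40632288, 221.89511485]), 'orientation': array([-5.89904856e-01, -3.08539431e+00,  2.38681282e-03]), 'ft_force': array([ 0.11502545,  0.14398057, -0.19582276]), 'moment': array([-0.01829408, -0.0331428 , -0.01731671]), 'grasp_force': 0.0, 'width': 87.95346495079528}
top {'fx': 385.61452608280007, 'fy': 385.61452608280007, 'cx': 288.3880356653039, 'cy': 207.5882237919065, 'position': array([ 437.54718134,   61.28860977, 1116.24027462]), 'attitude': array([ 0.02911094, -0.05207402, -1.54850777])}
side {'fx': 400.8358285466092, 'fy': 400.8358285466092, 'cx': 282.9162020771324, 'cy': 209.26969221023376, 'position': array([ 416.24845391, -548.90093088,  756.15137494]), 'attitude': array([ 0.73619138, -0.04075414, -0.1474883 ])}
wrist {'fx': 325.19226210127806, 'fy': 325.19226210127806, 'cx': 271.8307425577672, 'cy': 212.25145074085833, 'position': array([165.0900612 , 605.65807159, 383.8161863 ]), 'attitude': array([-0.22583982, -0.15148165,  1.18677382])}
```

View pics/top0.png

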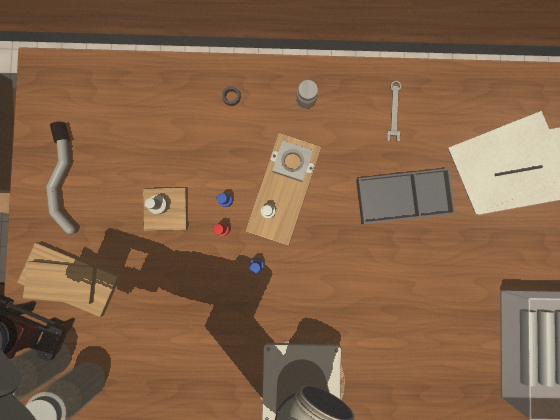

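View pics/side0.png

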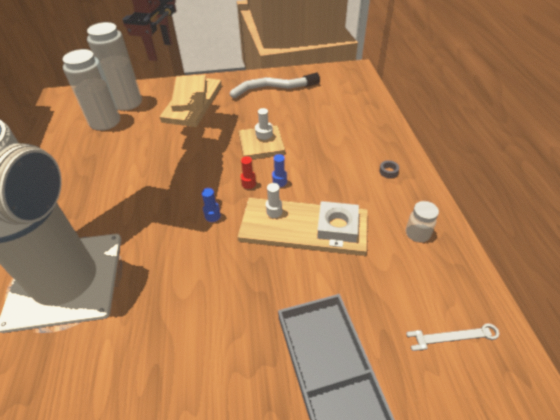

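The candidates are the plug on the gauge board, top (268,211), side (274,200); the plug on the separate block, top (155,204); and the blue and red look-alikes at top (224,199), (256,267) and (221,229). The one on the board beside the steel block with the bore, top (292,160), fits the description. I'll confirm it in a crop and cast rays.

```bash
cat >> h.py <<'E'
def ray(n,u,v,m=None):
    m=m or ctrl.camera_model(n)
    x,y=(u-m["cx"])/m["fx"],(v-m["cy"])/m["fy"]
    if n=="wrist":
        r=np.hypot(x,y); s=np.sin(r)/max(r,1e-9); d=np.array([x*s,-y*s,-np.cos(r)])
    else: d=np.array([x,-y,-1.])
    return np.array(m["position"]),R.from_rotvec(m["attitude"]).apply(d)
def onz(n,u,v,z,m=None):
    p,d=ray(n,u,v,m); return p+d*(z-p[2])/d[2]
def proj(n,P,m=None):
    m=m or ctrl.camera_model(n)
    d=R.from_rotvec(m["attitude"]).inv().apply(np.array(P,float)-m["position"]); d=d*[1,-1,-1]
    if n=="wrist":
        r=np.hypot(d[0],d[1]); k=np.arctan2(r,d[2])/max(r,1e-9)
        return np.array([m["cx"]+m["fx"]*d[0]*k,m["cy"]+m["fy"]*d[1]*k])
    return np.array([m["cx"]+m["fx"]*d[0]/d[2],m["cy"]+m["fy"]*d[1]/d[2]])
E
python3 - <<'E'
from h import *
im=cv2.imread("pics/top0.png"); s=cv2.imread("pics/side0.png")
a=cv2.resize(im[125:250,240:330],None,fx=4,fy=4,interpolation=cv2.INTER_CUBIC)
b=cv2.resize(s[160:260,220:320],(400,500)[::-1] and (400,400),interpolation=cv2.INTER_CUBIC)
c=np.zeros((500,800,3),np.uint8);c[:500,:360]=a;c[:400,380:780]=b
cv2.imwrite("pics/crop.png",c)
p=lambda *q:print(*[np.round(x,0) if not isinstance(x,str) else x for x in q])
p("top knob",onz("top",268,207,110)); p("mouth",onz("top",292,160,52),"side",onz("side",339,216,52))
for u,v in((280,134),(321,148),(288,245),(247,231)): p("board",onz("top",u,v,20))
for u,v in((358,178),(449,169),(453,212),(362,223)): p("tray",onz("top",u,v,35))
for u,v in((412,174),(416,217)): p("cross",onz("top",u,v,35))
E
```

```text
top knob [490. 100. 110.]
mouth [626.  39.  52.] side [626.  42.  52.]
board [706.  74.  20.]
board [668. -44.  20.]
board [388.  45.  20.]
board [426. 162.  20.]
tray [ 582. -149.   35.]
tray [ 614. -408.   35.]
tray [ 492. -419.   35.]
tray [ 455. -162.   35.]
cross [ 597. -302.   35.]
cross [ 475. -314.   35.]
```

View pics/crop.png

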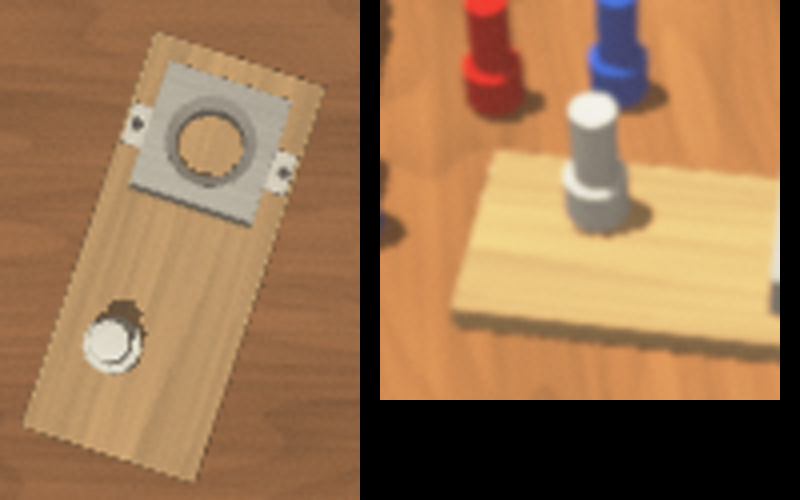

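Confirmed: a bare aluminium plug stands on the gauge board, with its knob top at top-camera pixel (267.3,209.8) and side pixel (273.3,187.5). The bore mouth is at top pixel (292.8,160.8).

```bash
cat >> h.py <<'E'
def tool(P):
    o=ctrl.get_obs(); r=R.from_rotvec(o["orientation"]); print(np.round(o["ee_pos"],1),"-> tool shift",np.round(r.inv().apply(np.array(P)-o["ee_pos"]),1))
    return o
E
python3 - <<'E'
from h import *
print(onz("top",267.3,209.8,110),onz("side",273.3,187.5,110),onz("top",292.8,160.8,52))
P=(onz("top",267.3,209.8,110)+onz("side",273.3,187.5,110))/2
tool([P[0],P[1],180])
E
```

```text
[482.9122975  102.00677658 110.        ] [481.95184079 102.05706413 110.        ] [623.51013045  36.80281954  52.        ]
[230.4 580.5 222.1] -> tool shift [-410.8 -351.7   42.5]
```

```bash
python3 -m inch '[{"xyz":[-41,-35,4],"rot":[0,0,0]},{"xyz":[-75,-64,8],"rot":[0,0,0]},{"xyz":[-105,-90,10],"rot":[0,0,0]},{"xyz":[-135,-115,13],"rot":[0,0,0]},{"xyz":[-165,-141,16],"rot":[0,0,0]},{"xyz":[-195,-167,20],"rot":[0,0,0]},{"xyz":[-225,-193,22],"rot":[0,0,0]},{"xyz":[-255,-218,25],"rot":[0,0,0]},{"xyz":[-285,-244,28],"rot":[0,0,0]},{"xyz":[-315,-270,31],"rot":[0,0,0]},{"xyz":[-345,-295,34],"rot":[0,0,0]},{"xyz":[-375,-321,37],"rot":[0,0,0]}]'
python3 -m inch '[{"xyz":[-20,-17,3],"rot":[0,0,0]},{"xyz":[-36,-31,5],"rot":[0,0,0]},{"xyz":[-36,-31,5],"rot":[0,0,0]},{"xyz":[-36,-31,5],"rot":[0,0,0]},{"xyz":[-36,-31,5],"rot":[0,0,0]}]'
python3 - <<'E'
from h import *
o=tool([482.4,102,180]); m=ctrl.camera_model("wrist"); im=ctrl.get_image("wrist"); cv2.imwrite("pics/w1.png",im[:,:,::-1])
print(proj("wrist",[482.4,102,110],m),proj("wrist",[623.5,36.8,52],m))
np.save("m1.npy",m,allow_pickle=True)
E
```

```text
t: 1.15
ee_pos: [461.2, 142.3, 185.6]
orientation: [0.59, 3.086, 0.0]
ft_force: [0.5, -0.0, -0.3]
width: 87.5
grasp_force: 0.0
t: 1.57
ee_pos: [482.2, 102.5, 180.5]
orientation: [-0.59, -3.085, -0.0]
ft_force: [-0.2, 1.0, -0.7]
width: 87.9
grasp_force: 0.0
[482.2 102.5 180.5] -> tool shift [-0.4 -0.4  0.5]
[272.47841794 224.53096164] [264.49261036 343.75690444]
```

View pics/w1.png

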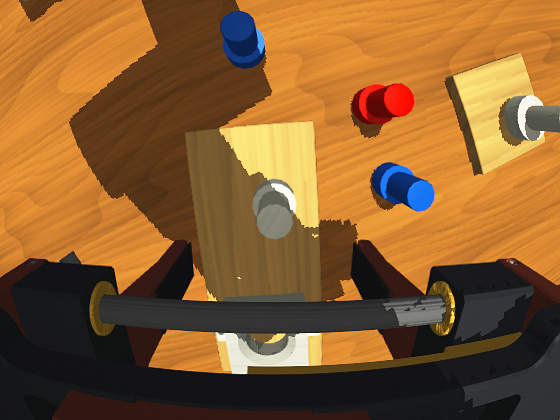

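The knob top shows at (275,221), about 3 px from the predicted (272,224), which is within about 2 mm. It stands between the fingers, so I'm going down to TCP z = 63 (grasp point at 82).

```bash
python3 - <<'E'
from h import *
m=np.load("m1.npy",allow_pickle=True).item()
P=onz("wrist",275,221,110,m);print(P);tool([P[0],P[1],63])
E
python3 -m inch '[{"xyz":[1,1,30],"rot":[0,0,0]},{"xyz":[1,1,60],"rot":[0,0,0]},{"xyz":[1,1,85],"rot":[0,0,0]},{"xyz":[1,1,105],"rot":[0,0,0]},{"xyz":[1,1,117],"rot":[0,0,0]},{"xyz":[1,1,117],"rot":[0,0,0]}]'
python3 -m inch '[{"xyz":[0,0,0],"rot":[0,0,0]},{"xyz":[0,0,0],"rot":[0,0,0]},{"xyz":[0,0,0],"rot":[0,0,0]},{"xyz":[0,0,0],"rot":[0,0,0]},{"xyz":[0,0,0],"rot":[0,0,0]},{"xyz":[0,0,0],"rot":[0,0,0]},{"xyz":[0,0,0],"rot":[0,0,0]},{"xyz":[0,0,0],"rot":[0,0,0]},{"xyz":[0,0,0],"rot":[0,0,0]},{"xyz":[0,0,0],"rot":[0,0,0]}]' 255
```

```text
[480.54004534 104.75497581 110.        ]
[482.2 102.9 180.7] -> tool shift [  2.1   1.1 117.7]
t: 2.12
ee_pos: [479.9, 104.3, 61.5]
orientation: [-0.586, -3.082, 0.003]
ft_force: [-1.2, -0.4, 0.7]
width: 87.8
grasp_force: 0.0
t: 2.95
ee_pos: [482.2, 103.4, 63.7]
orientation: [0.59, 3.086, 0.0]
ft_force: [-0.2, -0.0, -0.0]
width: 27.6
grasp_force: 30.0
```

Gripped, with the width at 27.6 mm. Next I lift it, and refine the bore position from the side picture.

```bash
python3 -m inch '[{"xyz":[0,0,-15],"rot":[0,0,0]},{"xyz":[0,0,-40],"rot":[0,0,0]},{"xyz":[0,0,-65],"rot":[0,0,0]},{"xyz":[0,0,-65],"rot":[0,0,0]},{"xyz":[0,0,-65],"rot":[0,0,0]},{"xyz":[0,0,-65],"rot":[0,0,0]}]'
python3 - <<'E'
from h import *
s=cv2.imread("pics/side0.png");t=cv2.imread("pics/top0.png")
a=cv2.resize(s[190:260,300:380],(640,560),interpolation=cv2.INTER_CUBIC)
p=(proj("side",[623.5,36.8,52])-[300,190]+.5)*8;cv2.drawMarker(a,tuple(int(x) for x in p),(0,0,255),0,10)
print(p/8+[299.5,189.5])
for r,z in((32,52),(24,44)):
    q=[(proj("side",[623.5+r*np.cos(k),36.8+r*np.sin(k),z])-[299.5,189.5])*8 for k in np.arange(0,6.28,.3)]
    for x in q: cv2.circle(a,tuple(int(v) for v in x),2,(0,255,0) if r==32 else (255,0,0),-1)
cv2.imwrite("pics/sc.png",a); tool([623.5,36.8,128])
E
```

```text
t: 3.45
ee_pos: [481.5, 103.3, 127.9]
orientation: [-0.59, -3.085, 0.001]
ft_force: [-0.5, -0.5, -2.3]
width: 27.1
grasp_force: 30.0
[338.29052582 217.83580849]
[481.5 103.3 127.9] -> tool shift [-156.5   -9.4   -0.2]
```

View pics/sc.png

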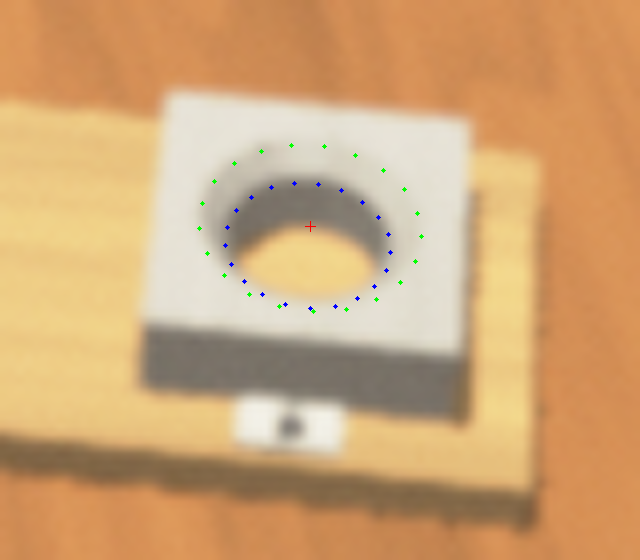

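The overlay fits the bore to within a pixel, with the dark hole at u 222-390, v 178-300 in the crop. The bore is at about (623.3, 37.8). Moving above it and going down gently: board contact would be TCP z of about 63.5, an oversize stop about 78-84.

```bash
python3 -m inch '[{"xyz":[-20,-1,0],"rot":[0,0,0]},{"xyz":[-50,-3,0],"rot":[0,0,0]},{"xyz":[-80,-4,0],"rot":[0,0,0]},{"xyz":[-110,-6,0],"rot":[0,0,0]},{"xyz":[-140,-8,0],"rot":[0,0,0]},{"xyz":[-156,-9,0],"rot":[0,0,0]},{"xyz":[-156,-9,0],"rot":[0,0,0]},{"xyz":[-156,-9,10],"rot":[0,0,0]},{"xyz":[-156,-9,20],"rot":[0,0,0]},{"xyz":[-156,-9,30],"rot":[0,0,0]},{"xyz":[-156,-9,36],"rot":[0,0,0]},{"xyz":[-156,-9,36],"rot":[0,0,0]}]'
python3 - <<'E'
from h import *
tool([623.3,37.8,91.5])
for n in("side","top"):cv2.imwrite(f"pics/{n}1.png",ctrl.get_image(n)[:,:,::-1])
E
```

```text
t: 4.45
ee_pos: [621.8, 38.0, 90.4]
orientation: [-0.588, -3.082, 0.001]
ft_force: [-0.5, -0.2, -1.8]
width: 27.5
grasp_force: 30.0
[621.8  38.   90.4] -> tool shift [-1.4  0.4 -1.1]
```

```bash
python3 -m inch '[{"xyz":[-1,0,2],"rot":[0,0,0]},{"xyz":[-1,0,4],"rot":[0,0,0]},{"xyz":[-1,0,6],"rot":[0,0,0]},{"xyz":[-1,0,6],"rot":[0,0,0]}]'
python3 -m inch '[{"xyz":[0,0,1],"rot":[0,0,0]},{"xyz":[0,0,2],"rot":[0,0,0]},{"xyz":[0,0,3],"rot":[0,0,0]},{"xyz":[0,0,3],"rot":[0,0,0]}]'
```

```text
t: 4.88
ee_pos: [624.6, 37.1, 86.5]
orientation: [-0.59, -3.086, 0.0]
ft_force: [-0.9, 0.2, -2.6]
width: 27.6
grasp_force: 30.0
t: 5.22
ee_pos: [624.6, 37.1, 83.5]
orientation: [-0.59, -3.085, 0.0]
ft_force: [-0.2, 0.1, -1.8]
width: 27.6
grasp_force: 30.0
```

```bash
python3 -m inch '[{"xyz":[0,0,1],"rot":[0,0,0]},{"xyz":[0,0,2],"rot":[0,0,0]},{"xyz":[0,0,3],"rot":[0,0,0]},{"xyz":[0,0,3],"rot":[0,0,0]}]'
python3 -m inch '[{"xyz":[0,0,1],"rot":[0,0,0]},{"xyz":[0,0,2],"rot":[0,0,0]},{"xyz":[0,0,3],"rot":[0,0,0]},{"xyz":[0,0,3],"rot":[0,0,0]}]'
```

```text
t: 5.55
ee_pos: [624.6, 37.1, 80.4]
orientation: [-0.59, -3.085, 0.0]
ft_force: [-0.2, -0.1, -1.5]
width: 28.1
grasp_force: 30.0
t: 5.88
ee_pos: [624.6, 37.1, 77.4]
orientation: [-0.59, -3.085, 0.0]
ft_force: [0.0, 0.3, -2.5]
width: 27.6
grasp_force: 30.0
```

```bash
python3 -m inch '[{"xyz":[0,0,1],"rot":[0,0,0]},{"xyz":[0,0,2],"rot":[0,0,0]},{"xyz":[0,0,3],"rot":[0,0,0]},{"xyz":[0,0,4],"rot":[0,0,0]},{"xyz":[0,0,4],"rot":[0,0,0]}]'
python3 -m inch '[{"xyz":[0,0,1],"rot":[0,0,0]},{"xyz":[0,0,2],"rot":[0,0,0]},{"xyz":[0,0,3],"rot":[0,0,0]},{"xyz":[0,0,4],"rot":[0,0,0]},{"xyz":[0,0,4],"rot":[0,0,0]}]'
python3 -m inch '[{"xyz":[0,0,1],"rot":[0,0,0]},{"xyz":[0,0,2],"rot":[0,0,0]},{"xyz":[0,0,3],"rot":[0,0,0]},{"xyz":[0,0,4],"rot":[0,0,0]},{"xyz":[0,0,4],"rot":[0,0,0]}]'
```

```text
t: 6.3
ee_pos: [624.6, 37.1, 73.4]
orientation: [-0.59, -3.085, 0.0]
ft_force: [-0.4, -0.2, -2.0]
width: 27.4
grasp_force: 30.0
t: 6.72
ee_pos: [624.6, 37.2, 69.4]
orientation: [-0.59, -3.085, 0.0]
ft_force: [0.2, 0.2, -2.0]
width: 27.9
grasp_force: 30.0
t: 7.13
ee_pos: [624.6, 37.1, 65.4]
orientation: [-0.59, -3.085, 0.0]
ft_force: [0.3, 0.2, -2.1]
width: 27.3
grasp_force: 30.0
```

```bash
python3 -m inch '[{"xyz":[0,0,0.7],"rot":[0,0,0]},{"xyz":[0,0,1.4],"rot":[0,0,0]},{"xyz":[0,0,2],"rot":[0,0,0]},{"xyz":[0,0,2],"rot":[0,0,0]}]'
python3 - <<'E'
from h import *
s=ctrl.get_image("side")[:,:,::-1];cv2.imwrite("pics/side2.png",s)
cv2.imwrite("pics/s2c.png",cv2.resize(s[130:260,260:410],(600,520),interpolation=cv2.INTER_CUBIC))
E
```

```text
t: 7.47
ee_pos: [624.8, 37.2, 63.8]
orientation: [0.59, 3.086, 0.0]
ft_force: [-0.0, 0.8, 0.4]
width: 27.6
grasp_force: 30.0
```

View pics/s2c.png

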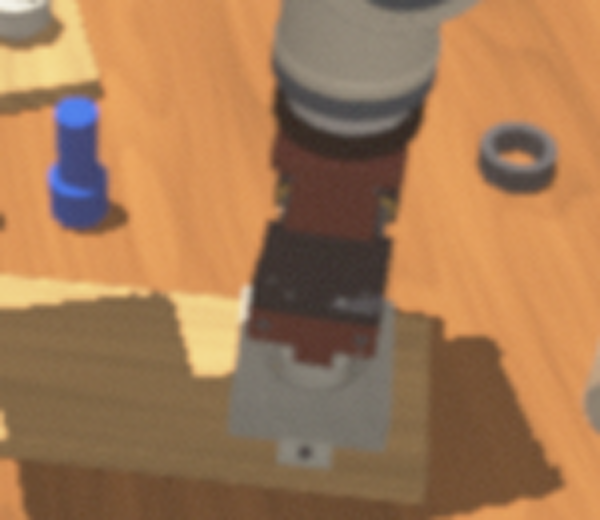

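The plug went fully in: contact with the force stepping from -2 to +0.4 N at TCP z 63.8, the same height as it stood on the board. In the picture the plug is in the gauge under the fingers at crop (315,360). It is a good plug, so it goes to the long compartment, at about (529,-236).

```bash
python3 -m inch '[{"xyz":[0,0,0.8],"rot":[0,0,0]},{"xyz":[0,0,0.8],"rot":[0,0,0]},{"xyz":[0,0,0.8],"rot":[0,0,0]}]'
python3 -m inch '[{"xyz":[0,0,-5],"rot":[0,0,0]},{"xyz":[0,0,-15],"rot":[0,0,0]},{"xyz":[0,0,-35],"rot":[0,0,0]},{"xyz":[0,0,-60],"rot":[0,0,0]},{"xyz":[0,0,-65],"rot":[0,0,0]},{"xyz":[0,0,-65],"rot":[0,0,0]}]'
python3 - <<'E'
from h import *
o=tool([529,-236,128]);print(o["qpos"].round(2))
E
```

```text
t: 7.77
ee_pos: [624.9, 37.1, 63.8]
orientation: [0.59, 3.085, 0.0]
ft_force: [-3.2, -0.1, 6.5]
width: 28.0
grasp_force: 30.0
t: 8.27
ee_pos: [626.4, 37.2, 130.3]
orientation: [0.589, 3.081, 0.002]
ft_force: [-0.2, -0.7, -2.3]
width: 27.3
grasp_force: 30.0
[626.4  37.2 130.3] -> tool shift [ -10.3 -289.9    1.7]
[ 0.04  0.54  1.69  0.    0.91 -1.15]
```

```bash
python3 -m inch '[{"xyz":[-1,-15,0],"rot":[0,0,0]},{"xyz":[-2,-45,0],"rot":[0,0,0]},{"xyz":[-3,-75,0],"rot":[0,0,0]},{"xyz":[-4,-105,0],"rot":[0,0,0]},{"xyz":[-5,-135,0],"rot":[0,0,0]},{"xyz":[-6,-165,0],"rot":[0,0,0]},{"xyz":[-7,-195,0],"rot":[0,0,0]},{"xyz":[-8,-225,0],"rot":[0,0,0]},{"xyz":[-9,-255,0],"rot":[0,0,0]},{"xyz":[-10,-280,0],"rot":[0,0,0]},{"xyz":[-11,-289,0],"rot":[0,0,0]},{"xyz":[-11,-289,0],"rot":[0,0,0]}]'
python3 - <<'E'
from h import *
tool([529,-236,50])
t=ctrl.get_image("top")[:,:,::-1];s=ctrl.get_image("side")[:,:,::-1];w=ctrl.get_image("wrist")[:,:,::-1]
c=np.zeros((600,800,3),np.uint8)
c[:240,:400]=cv2.resize(t[140:260,300:500],(400,240));c[:400,400:]=cv2.resize(s[220:420,220:420],(400,400));c[300:600,:400]=cv2.resize(w,(400,300))
cv2.imwrite("pics/tray.png",c)
E
```

```text
t: 9.27
ee_pos: [526.6, -237.4, 126.7]
orientation: [-0.595, -3.083, -0.0]
ft_force: [0.5, -0.3, -1.5]
width: 27.5
grasp_force: 30.0
[ 526.6 -237.4  126.7] -> tool shift [-1.8  2.1 76.7]
```

View pics/tray.png

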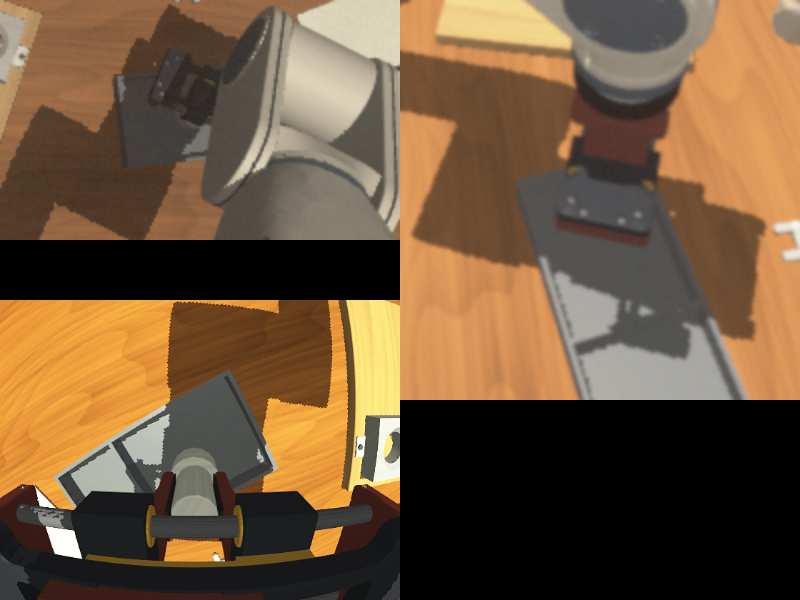

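The held plug hangs over the larger, long compartment, with the cross wall to its left in the wrist view at (118,455). Going down to seat at a TCP z of about 48.8.

```bash
python3 -m inch '[{"xyz":[0,0,15],"rot":[0,0,0]},{"xyz":[0,0,35],"rot":[0,0,0]},{"xyz":[0,0,55],"rot":[0,0,0]},{"xyz":[0,0,68],"rot":[0,0,0]},{"xyz":[0,0,72],"rot":[0,0,0]},{"xyz":[0,0,72],"rot":[0,0,0]},{"xyz":[0,0,72],"rot":[0,0,0]}]'
```

```text
t: 10.0
ee_pos: [528.9, -235.1, 56.2]
orientation: [0.589, 3.086, -0.0]
ft_force: [0.4, -0.2, -1.9]
width: 27.4
grasp_force: 30.0
```

```bash
python3 -m inch '[{"xyz":[0,0,2],"rot":[0,0,0]},{"xyz":[0,0,4],"rot":[0,0,0]},{"xyz":[0,0,6],"rot":[0,0,0]},{"xyz":[0,0,7],"rot":[0,0,0]},{"xyz":[0,0,7.4],"rot":[0,0,0]},{"xyz":[0,0,7.4],"rot":[0,0,0]}]'
```

```text
t: 10.5
ee_pos: [528.4, -235.6, 48.7]
orientation: [0.59, 3.085, -0.0]
ft_force: [-0.1, -0.2, 0.8]
width: 27.5
grasp_force: 30.0
```

It stands on the floor, with contact at 48.7. Releasing and going straight up.

```bash
python3 -m inch '[{"xyz":[0,0,0],"rot":[0,0,0]},{"xyz":[0,0,0],"rot":[0,0,0]},{"xyz":[0,0,0],"rot":[0,0,0]},{"xyz":[0,0,0],"rot":[0,0,0]},{"xyz":[0,0,0],"rot":[0,0,0]},{"xyz":[0,0,0],"rot":[0,0,0]},{"xyz":[0,0,0],"rot":[0,0,0]},{"xyz":[0,0,0],"rot":[0,0,0]}]' 0
python3 -m inch '[{"xyz":[0,0,-15],"rot":[0,0,0]},{"xyz":[0,0,-40],"rot":[0,0,0]},{"xyz":[0,0,-70],"rot":[0,0,0]},{"xyz":[0,0,-100],"rot":[0,0,0]},{"xyz":[0,0,-120],"rot":[0,0,0]},{"xyz":[0,30,-120],"rot":[0,0,0]},{"xyz":[0,70,-120],"rot":[0,0,0]},{"xyz":[0,110,-120],"rot":[0,0,0]},{"xyz":[0,150,-120],"rot":[0,0,0]},{"xyz":[0,160,-120],"rot":[0,0,0]},{"xyz":[0,160,-120],"rot":[0,0,0]}]'
python3 - <<'E'
from h import *
t=ctrl.get_image("top")[:,:,::-1];s=ctrl.get_image("side")[:,:,::-1]
c=np.zeros((420,800,3),np.uint8)
c[:300,:400]=cv2.resize(t[120:270,300:500],(400,300));c[:420,400:]=s[:,80:480]
cv2.imwrite("pics/end.png",c)
E
```

```text
t: 11.17
ee_pos: [528.3, -235.5, 48.5]
orientation: [-0.59, -3.086, -0.0]
ft_force: [0.1, -0.6, 0.4]
width: 77.7
grasp_force: 0.0
t: 12.08
ee_pos: [588.2, -84.3, 168.5]
orientation: [0.584, 3.087, 0.0]
ft_force: [-0.7, -0.8, 0.9]
width: 87.5
grasp_force: 0.0
```

View pics/end.png

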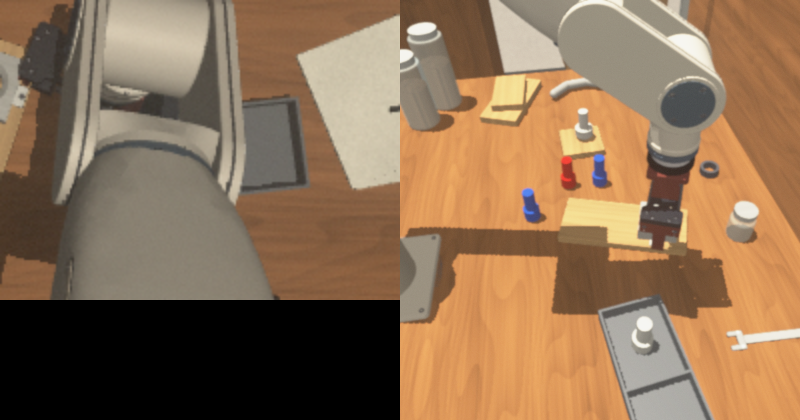

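The plug stands upright in the long compartment, at (643,335) in the picture, clear of the walls. The other plug stands undisturbed on its block at (583,128), and the arm is clear.

```bash
python3 -c "
from workcell import ctrl
print(ctrl.close_job())"
```

```text
the job is handed in; nothing more can be done
None
```

The plug from the gauge board went fully into the bore, so it passed; it now stands upright and released in the tray's long compartment, the other plug still stands on its block, and the job is handed in.

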